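Lock the loopback plug into the cable tester

TASK

Take the loopback plug with the straight bar grip out of its parking rack and put it into the bayonet socket on top of the cable tester: feel for the two slots with a light touch, push the plug in against the spring, twist it a quarter turn clockwise (seen from above) until its lugs spring up into their notches, and let go, so that it stays locked and upright. Be gentle: never force the plug against the tester (35 N is too much, its spring needs only about 13 N). Leave the round-headed plug, the jar and the roll of tape where they are.

Things in the scene. Friction and masses are not known exactly. Their poses are not given: they have to be found in the camera images.
- plug_mid (a point): Loopback plug to be fitted (loose, 0.15 kg), standing nose down in one of the rack's wells. Point: on its axis, half-way up, 33 mm above the nose's end and 10.5 mm above the underside of its black disc (48 mm diameter, 6 mm thick); nothing is wider. z up along the plug; x along the bar grip and through both lugs. A half turn makes no difference to it.
- plug_bar (a point): Middle of the plug's black upright bar grip, 16 mm above plug_mid: 44 mm long (x), 18 mm thick (y; pinch it across this), 37 mm high, from the disc's top up to 17 mm above this point. Same axes as plug_mid.
- plug_lugs (a point): Middle of the plug's nose at the height of its two steel lugs, 23 mm below plug_mid. Nose: aluminium, 28 mm diameter, tapered foot, 22.5 mm long up to the disc. Lugs: along +x and -x, 7 mm wide, 5 mm high, reaching 20 mm from the axis. Same axes as plug_mid.
- tester: Cable tester, a grey box 160 x 180 x 60 mm fixed to the bench, origin under its centre. The bayonet collar on its top is clamped at any angle: the line through its two slots is turned by anything up to 30 degrees either way from the box's x axis. That angle is in no pose: find it by feel (press lightly, turn a little, press again) or by sight.
- socket (a point): Centre of the socket's mouth, level with the collar's rim, 86 mm above the bench; axes of the box. Collar 58 mm in diameter, bore 31 mm, two opposite slots 9.6 mm wide. Lugs lying on the rim: the disc's underside is 15 mm above the rim. Lugs in the slots: it drops farther, and meets the spring 13.5 mm above the rim (5 N, then 0.6 N per mm more).
- socket_floor (a point): Inside the socket, 26 mm below its mouth. To turn, press slowly (the spring is damped) until the disc's underside is under 4 mm above the rim (11 N or more); at 0 it stands hard on the rim. It turns only clockwise (from above). 80 degrees on from the slots lie the notches, with a stop 8 degrees beyond: let go there, and the spring lifts and holds it, underside 6.5 mm above the rim.
- round_plug_mid (a point): Another plug with a round knob head 38 mm in diameter instead of a bar, in the rack's other well, 100 mm from the first; the point is half-way up it (31 mm above its nose's end). Stays where it is.
- rack: Grey parking rack fixed on the bench, 85 x 185 x 20 mm, with two wells 47 mm in diameter and 16 mm deep, 50 mm either side of its centre along its y. Origin: centre of its underside. The plugs stand on the wells' floors, 4 mm above the bench.
- jar: Small glass jar, 36 mm diameter, 55 mm high, standing between tester and rack; origin at the centre of its underside. Stays where it is.
- tape: Roll of black tape lying flat, 84 mm diameter, 19 mm high; origin at the centre of its underside. Stays where it is.
Things that resemble listed ones, but are neither listed nor needed, are in the scene too. What is shaped like the part that bears plug_mid but green or orange is not meant.

How it is judged (in metres and radians):
On the way, in this order (a step that is already met when the one before it is completed fails the run):
1. the plug is lifted out of the rack (height (world z) of plug_mid above 0.065 m), for 0.1 s.
2. the plug is pressed down in the socket, against the spring, far enough for its lugs to turn under the collar (z of plug_mid in the frame of socket below 0.0152 m and horizontal distance between plug_mid and socket below 0.005 m), for 0.1 s.
At the end, for the whole second after the job is handed in: The plug's middle is 15.8 to 19 mm above the socket's mouth (17 mm = lugs up in their notches; lower is still under the roof, higher is not locked), within 5 mm of its axis, upright within 7 degrees, bar turned at least 32 degrees from the box's x axis, at rest (z of plug_mid in the frame of socket between 0.0158 and 0.019 m and horizontal distance between plug_mid and socket below 0.005 m and angle between plug_mid's own z axis and vertical below 0.12 rad and angle between the x axis of plug_mid and the x axis of socket, either way round above 0.55 rad and linear speed of plug below 0.02 m/s); the robot touches nothing.
It fails at once if the plug is forced against the tester with more than 35 N (contact force between plug and tester above 35 N).
It fails at once if the round-headed plug is moved by more than 15 mm (distance of round_plug_mid from where it was at the start of the episode above 0.015 m).
It fails at once if the jar is moved by more than 20 mm (distance of jar from where it was at the start of the episode above 0.02 m).
It fails at once if the roll of tape is moved by more than 20 mm (distance of tape from where it was at the start of the episode above 0.02 m).
It also fails if it takes over 72 s, if anything falls off the work surface, if the arm or the gripper's body presses on something with over 40 N, if the wrist force passes 120 N, or if a joint passes its speed limit or range.

ROBOT

A 7-joint arm with a two-finger parallel gripper is mounted at the origin on the work surface. World frame = base frame: x ahead of the robot, y to its left, z up, the work surface at z = 0. Lengths are in mm, angles in rad, forces in N, time in s.
With the tool pointing down it reaches from about 425 to 800 mm from the base axis. Payload 8.3 kg.
Tool frame: the origin (TCP) lies at the centre of the arm's flange, where the gripper is bolted on; the fingertips stand 173 mm ahead of it and the grasp point (between the pads) lies 155 mm ahead of it; z points along the fingers, y is the direction in which the jaws open and shut (so a half turn about z gives the same grasp; the last joint's range is limited). The gripper opens to 85 mm and grips with 20 to 120 N. Pads are 22 mm wide; open, the fingers measure 114 mm over their backs; the gripper's body (76 mm by 85 mm) begins 54 mm behind the grasp point. The pads swing forward as they close: fully open they stand 13 mm farther back than shut.
Start: joints at [1.182, 0.383, 0.016, 1.37, -0.006, 1.388, -0.046], TCP at [200.072, -592.104, 404.679] pointing down, gripper open.
Joint ranges: [-2.95, 2.95], [-0.25, 2.06], [-1.52, 1.56], [0.18, 2.33], [-1.44, 4.58], [0.02, 2.06], [-3.01, 3.01]. Speed limits (rad/s): [2.39, 2.39, 3.01, 3.01, 3.14, 3.14, 3.14].

INTERFACE

Orientations are given as [roll, pitch, yaw] about the fixed x, y, z axes, in that order (R = Rz(yaw) Ry(pitch) Rx(roll)).
In Python, from cell import get_obs, imaging, bot gives the robot as it stands.
- The arm moves only by the shell command python3 -m pendant 'ROWS' [FORCE]. ROWS is JSON, one flat list of numbers, 7 for each row, row after row: the shift along the world's x, y, z in mm, then the turn, a rotation vector about the world's x, y, z in rad, then the opening, from 0 (shut) to 1 (fully open). In form: [dx, dy, dz, ax, ay, az, grip, dx, dy, dz, ax, ay, az, grip, ...]. A call has 1 to 10 rows; each row is the pose to reach, as a shift and turn from the pose commanded when the call began; what a row does not reach only later rows make up. A row lasts 1/10 s, in which the tool goes at most 50 mm and 8.59 degrees, less where a joint would pass 70% of its speed; a pose out of reach is approached as far as the arm can. A call with a gripper value outside its range is refused whole. The fingers move at their own pace and stop on an object; FORCE is the grip in N (left out, the last holds). Time passes only in rows, so rows that repeat a pose let the fingers close. It gives the time, the measured TCP pose, the force and the opening at its end, in the units of the state.
- get_obs(): the state, without advancing time (a new reading comes with each control period).
- imaging.camera(name): name is "scene" or "top" or "wrist"; returns the picture (400x640x3 uint8, red, green, blue); there is no depth.
- imaging.calibration(name): a dict with "vertical_fov" (degrees; the focal length in pixels is half the picture's height over the tangent of half this angle, whatever the lens; pixels are square), "cx", "cy" (the principal point, pixels), "world_from_camera" (4x4, takes a point from camera to world coordinates). Camera axes: x right, y up, looking along -z (the intrinsics and any distortion apply to the point x, -y, -z); pixel columns grow to the right and rows downward; lengths in mm; the calibration is good to about 2 mm. A picture is of the moment at which its call begins: read the wrist's pose just before it. calibration takes no time and is no camera call; for the wrist camera it gives the pose at the moment of the call.
- bot.sign_off(): hands the job in, once; it reports no verdict.
The state is a dict: "t": time; "q": joint angles; "joint_vel": joint speeds; "tau": joint torques, N m; "eef_pos": TCP position; "tcp_rot": TCP orientation; "wrist_force": force on the tool from outside, world axes, zero at the start; "torque": the same for the moment, N m; "opening": opening from 0.0 (shut) to 1.0 (fully open).
Only numpy, scipy, OpenCV 4.12 (cv2) and the standard library are available. Lean on these libraries where they do the work, as an engineer would, in place of code of your own. Each camera call takes 0.05 s, during which the arm holds its last target.

## Working session

There is one attempt and no reset: what is moved stays moved. The work goes in short steps, Python scripts to look and compute and a shell command to move; the robot and the scene stay as the last step left them, time stands still between calls to the robot, and variables do not carry over. Pictures are saved under pics/ and viewed, and the job is handed in when it is done.

```bash
ls; mkdir -p pics
python3 - <<'E'
from cell import get_obs, imaging, bot
import cv2
o=get_obs();print(o)
for n in ["scene","top","wrist"]:
    c=imaging.calibration(n);print(n,c)
    cv2.imwrite(f"pics/{n}0.png",imaging.camera(n)[:,:,::-1])
E
```

```text
pics
{'t': 0.0, 'q': array([ 1.18209311,  0.38425417,  0.01639722,  1.37117015, -0.00629559,
        1.3882126 , -0.04648812]), 'joint_vel': array([-1.24089453e-03,  4.82938109e-04, -1.24174030e-03, -4.64304170e-04,
        6.34709059e-04,  7.29123419e-05, -3.64601174e-04]), 'tau': array([-5.54917242e-04, -6.27594352e+01,  8.43615364e-01, -3.71824014e+01,
        1.65335101e-02,  1.41634431e-02,  4.17206161e-05]), 'eef_pos': array([ 200.0170324 , -591.95249395,  403.66149687]), 'tcp_rot': array([-3.13959883e+00,  5.06059057e-05,  3.25858048e-01]), 'wrist_force': array([-0.02861494, -0.01650747,  0.35787704]), 'torque': array([-0.00688529, -0.0158121 , -0.03349035]), 'opening': 1.0020872102471179}
scene {'vertical_fov': 49.92620277518124, 'cx': 326.26018240068527, 'cy': 198.04662697928708, 'world_from_camera': array([[ 7.85873434e-01, -4.99688455e-01,  3.64299867e-01,
         9.05442609e+02],
       [ 6.18268464e-01,  6.23351175e-01, -4.78724784e-01,
        -3.47589838e+02],
       [ 1.21264978e-02,  6.01452210e-01,  7.98816742e-01,
         7.24551445e+02],
       [ 0.00000000e+00,
[... 272 characters left out ...]
99954045e-01, -7.93127274e-03, -5.38550898e-03,
         7.65929969e-01],
       [-6.83513911e-03,  1.95908498e-01,  9.80598359e-01,
         7.92595730e+02],
       [ 0.00000000e+00,  0.00000000e+00,  0.00000000e+00,
         1.00000000e+00]])}
wrist {'vertical_fov': 68.9344036145752, 'cx': 317.6580050362063, 'cy': 195.52789284996913, 'world_from_camera': array([[ 3.19541179e-01,  9.14970002e-01,  2.46421043e-01,
         2.61211703e+02],
       [-9.47571818e-01,  3.08832556e-01,  8.20371969e-02,
        -5.70934271e+02],
       [-1.04126629e-03, -2.59715899e-01,  9.65684507e-01,
         3.73325935e+02],
       [ 0.00000000e+00,  0.00000000e+00,  0.00000000e+00,
         1.00000000e+00]])}
```

View pics/scene0.png

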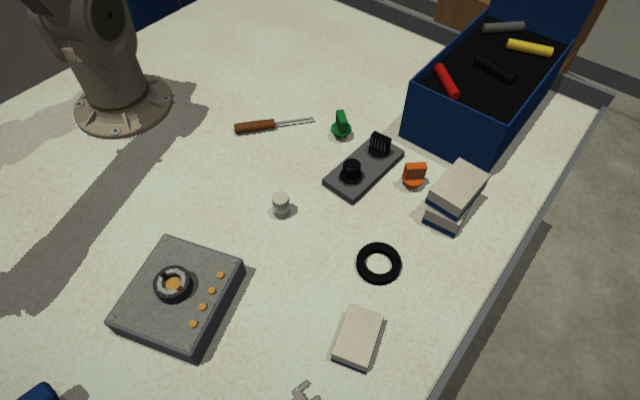

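View pics/top0.png

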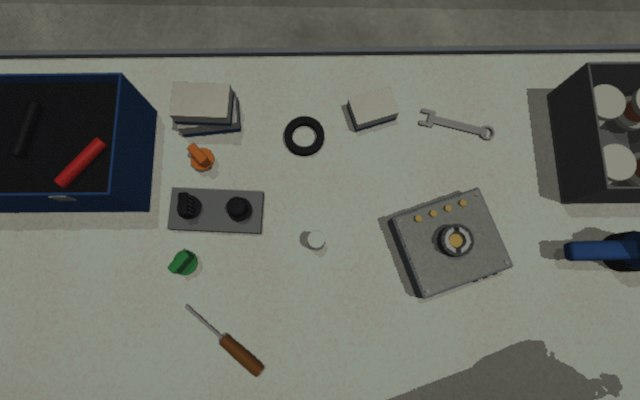

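View pics/wrist0.png

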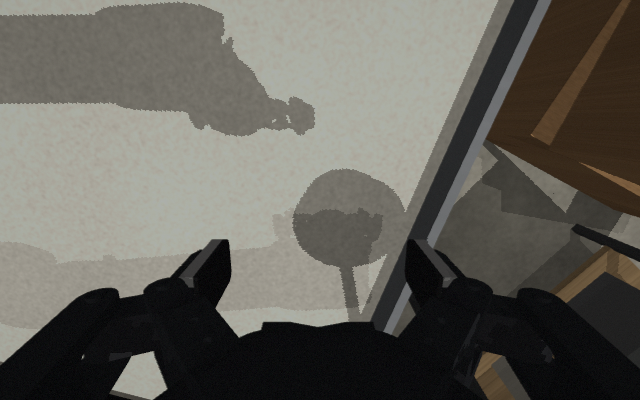

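The top view shows the bar plug at about (188,206), the round plug at (238,208), the tester collar at (456,240), the jar at (316,240) and the tape at (304,136). Next I'll turn these into world positions.

```bash
cat > h.py <<'E'
import numpy as np,cv2
from cell import get_obs, imaging
def ray(c,u,v):
    f=200/np.tan(np.radians(c["vertical_fov"]/2)); T=np.array(c["world_from_camera"])
    d=T[:3,:3]@np.array([(u-c["cx"])/f,-(v-c["cy"])/f,-1]); return T[:3,3],d
def onz(c,u,v,z):
    p,d=ray(c,u,v); return (p+d*(z-p[2])/d[2])
def proj(c,P):
    f=200/np.tan(np.radians(c["vertical_fov"]/2)); T=np.array(c["world_from_camera"])
    q=T[:3,:3].T@(np.array(P)-T[:3,3]); return c["cx"]+f*q[0]/-q[2], c["cy"]-f*q[1]/-q[2]
def tri(rs):
    A=0;b=0
    for p,d in rs:
        d=d/np.linalg.norm(d);M=np.eye(3)-np.outer(d,d);A=A+M;b=b+M@p
    x=np.linalg.solve(A,b); return x,[np.linalg.norm((np.eye(3)-np.outer(d,d)/(d@d))@(x-p)) for p,d in rs]
def st():
    o=get_obs(); print("t %.2f"%o["t"],"pos",o["eef_pos"].round(1),"rot",o["tcp_rot"].round(3),"F",o["wrist_force"].round(2),"M",o["torque"].round(2),"op %.3f"%o["opening"]); return o
def snap(n,f):
    im=imaging.camera(n)[:,:,::-1].copy(); cv2.imwrite("pics/"+f,im); return im
E
python3 - <<'E'
from h import *
t=imaging.calibration("top");s=imaging.calibration("scene")
im=cv2.imread("pics/top0.png");sm=cv2.imread("pics/scene0.png")
print("rack corners",[onz(t,u,v,20).round() for u,v in [(172,188),(264,191),(261,233),(168,231)]])
print("bar",onz(t,188,206,65).round(),"rnd",onz(t,238,208,55).round(), onz(s,379,143,60).round(),onz(s,350,168,55).round())
print("coll",onz(t,456,240,86).round(), onz(s,173,284,86).round())
print("tester",[onz(t,u,v,60).round() for u,v in [(479,189),(512,265),(424,297),(391,217)]])
print("jar",onz(t,316,239,55).round(),"tape",onz(t,304,136,19).round())
a=cv2.resize(im[210:270,420:495],None,fx=8,fy=8,interpolation=cv2.INTER_CUBIC)
cv2.imwrite("pics/z1.png",a)
a=cv2.resize(sm[120:200,310:410],None,fx=8,fy=7.5,interpolation=cv2.INTER_CUBIC);cv2.imwrite("pics/z2.png",a)
E
```

```text
rack corners [array([633., 288.,  20.]), array([626., 102.,  20.]), array([541., 106.,  20.]), array([546., 290.,  20.])]
bar [587. 239.  65.] rnd [585. 146.  55.] [599. 238.  60.] [590. 145.  55.]
coll [ 517. -253.   86.] [ 529. -255.   86.]
tester [array([ 617., -313.,   60.]), array([ 473., -361.,   60.]), array([ 417., -196.,   60.]), array([ 564., -144.,   60.])]
jar [524.  -2.  55.] tape [742.  21.  19.]
```

View pics/z1.png

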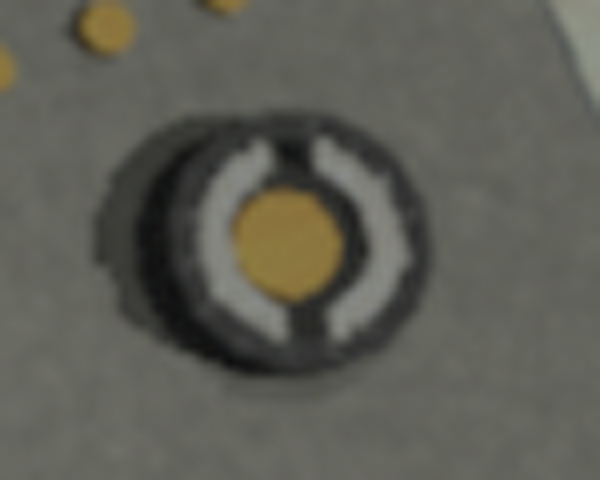

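View pics/z2.png

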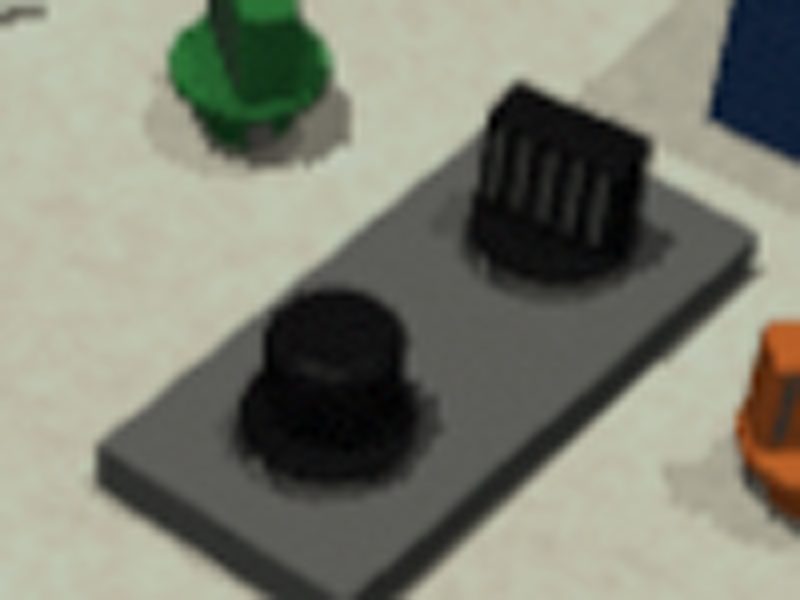

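```bash
python3 -m pendant '[45,15,0,0,0,0,1, 85,45,0,0,0,0,1, 120,80,0,0,0,0,1, 155,115,0,0,0,0,1, 185,155,0,0,0,0,1, 215,195,0,0,0,0,1, 245,235,0,0,0,0,1, 275,272,0,0,0,0,1, 300,305,0,0,0,0,1, 320,338,0,0,0,0,1]' && python3 -m pendant '[320,338,0,0,0,0,1]'
python3 - <<'E'
from h import *
st()
E
```

```text
t: 1.15
eef_pos: [521.2, -252.1, 404.4]
tcp_rot: [-3.141, 0.0, 0.327]
wrist_force: [-0.2, -0.6, -0.5]
opening: 0.996
t: 1.25
eef_pos: [554.2, -217.4, 404.8]
tcp_rot: [3.141, 0.001, 0.324]
wrist_force: [-0.4, -0.8, 0.2]
opening: 0.997
t 1.25 pos [ 554.2 -217.4  404.8] rot [3.141e+00 1.000e-03 3.240e-01] F [-0.37 -0.83  0.24] M [-0.06 -0.01  0.02] op 0.997
```

```bash
python3 -m pendant '[-34,-36,0,0,0,0,1,-34,-36,0,0,0,0,1,-34,-36,0,0,0,0,1]'
python3 - <<'E'
from h import *
st()
c=imaging.calibration("wrist"); snap("wrist","w1.png"); print(proj(c,[520,-254,86]))
E
```

```text
t: 1.55
eef_pos: [519.9, -254.6, 404.3]
tcp_rot: [-3.141, 0.001, 0.324]
wrist_force: [0.4, 0.3, -0.2]
opening: 0.997
t 1.55 pos [ 519.9 -254.6  404.3] rot [-3.141e+00  1.000e-03  3.240e-01] F [ 0.42  0.28 -0.24] M [ 0.07  0.   -0.02] op 0.997
(np.float64(317.3719387070997), np.float64(182.87573711665428))
```

View pics/w1.png

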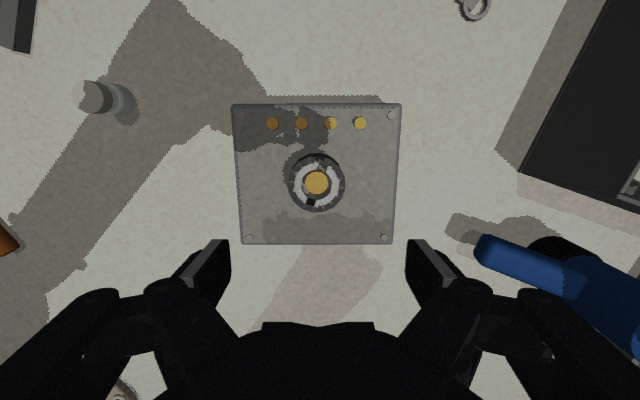

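Run:
```python
from h import *
im=cv2.imread("pics/w1.png");a=cv2.resize(im[147:217,280:350],None,fx=8,fy=8,interpolation=cv2.INTER_CUBIC);a=np.clip(a.astype(float)*1.8,0,255).astype('uint8')
cv2.imwrite("pics/z3.png",a)
```

```text
(no output)
```

View pics/z3.png

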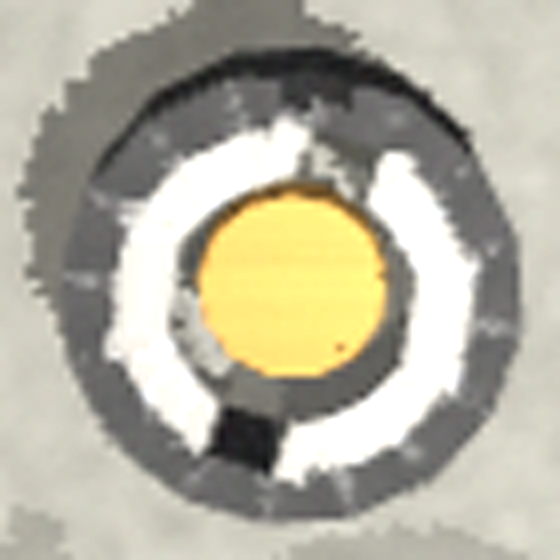

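Run:
```python
from h import *
c=imaging.calibration("wrist"); t=imaging.calibration("top")
w=lambda x,y:onz(c,280+(x+.5)/8-.5,147+(y+.5)/8-.5,86)[:2]
k=lambda x,y:onz(t,420+(x+.5)/8-.5,210+(y+.5)/8-.5,86)[:2]
def rep(f,a,b,cc,d,cen):
    A=(f(*a)+f(*b))/2;B=(f(*cc)+f(*d))/2
    v=A-B;print("slots",A.round(1),B.round(1),"mid",((A+B)/2).round(1),"ang",np.degrees(np.arctan2(v[1],v[0])).round(1),"len",np.linalg.norm(v).round(1),"w",np.linalg.norm(f(*a)-f(*b)).round(1),np.linalg.norm(f(*cc)-f(*d)).round(1),"cen",f(*cen).round(1))
rep(w,(308,150),(378,180),(213,430),(276,458),(293,301))
rep(k,(268,152),(318,150),(285,328),(330,332),(302,240))
# box edges in wrist
p=[onz(c,u,v,60)[:2] for u,v in [(234,104),(401,104),(395,244),(241,243)]]
print(np.round(p,1),np.mean(p,0).round(1));v=p[0]-p[3];print(np.degrees(np.arctan2(v[1],v[0])),np.linalg.norm(v));v=p[1]-p[2];print(np.degrees(np.arctan2(v[1],v[0])));v=p[0]-p[1];print(np.degrees(np.arctan2(v[1],v[0])),np.linalg.norm(v))
# white mask in both
for n,cc,f in [("w1",c,0),("top0",t,0)]:
    im=cv2.imread(f"pics/{n}.png");P=proj(cc,[521,-254,86]);u,v=map(int,P)
    g=cv2.cvtColor(im,cv2.COLOR_BGR2HSV);R=im[v-40:v+40,u-40:u+40]
    h=g[v-40:v+40,u-40:u+40]
    m=cv2.inRange(h,(0,0,125 if n=="w1" else 110),(180,60,255));
    nn,l,s,ce=cv2.connectedComponentsWithStats(m)
    for i in range(1,nn):
        if s[i,4]>30: print(n,s[i],onz(cc,ce[i][0]+u-40,ce[i][1]+v-40,86).round(1))
```

```text
slots [ 537.4 -252.8] [ 499.  -252.5] mid [ 518.2 -252.7] ang -0.5 len 38.3 w 9.5 8.9 cen [ 518.9 -252.5]
slots [ 538.1 -254.7] [ 498.  -254.8] mid [ 518.1 -254.8] ang 0.1 len 40.1 w 11.3 10.0 cen [ 518.1 -255.2]
[[ 566.4 -147.2]
 [ 621.3 -310.1]
 [ 474.7 -364.3]
 [ 418.5 -193.4]] [ 520.2 -253.7]
17.355710065428685 154.92789482924843
20.29741699634202
108.61009810177664 171.82527517088718
w1 [ 16  20  24  41 310] [ 518.8 -238.    86. ]
w1 [ 37  24  25  41 314] [ 519.2 -266.7   86. ]
top0 [  0   0  22   8 106] [ 591.9 -199.4   86. ]
top0 [ 67   0  13  28 193] [ 578.2 -321.3   86. ]
top0 [29 31 11 24 98] [ 517.8 -240.3   86. ]
top0 [44 31 11 24 96] [ 518.2 -269.5   86. ]
```

```bash
python3 -m pendant '[7,49,0,0,0,0,1, 14,98,0,0,0,0,1, 21,147,0,0,0,0,1, 28,196,0,0,0,0,1, 35,245,0,0,0,0,1, 42,294,0,0,0,0,1, 49,343,0,0,0,0,1, 56,392,0,0,0,0,1, 63,441,0,0,0,0,1, 70,490,0,0,0,0,1]' && python3 -m pendant '[0,5,0,0,0,0,1,0,5,0,0,0,0,1]'
python3 - <<'E'
from h import *
o=st();print(o["q"].round(3))
c=imaging.calibration("wrist"); im=snap("wrist","w2.png"); print(proj(c,[590,241,70]))
u,v=map(int,proj(c,[590,241,70]))
a=cv2.resize(im[v-60:v+60,u-60:u+60],None,fx=5,fy=5,interpolation=cv2.INTER_CUBIC);a=np.clip(a.astype(float)*2.5,0,255).astype('uint8')
cv2.imwrite("pics/z4.png",a);print(u,v)
E
```

```text
t: 2.6
eef_pos: [590.3, 238.6, 404.7]
tcp_rot: [-3.141, -0.0, 0.326]
wrist_force: [0.9, -0.3, 0.7]
opening: 0.998
t: 2.8
eef_pos: [589.6, 244.2, 404.1]
tcp_rot: [-3.14, 0.001, 0.331]
wrist_force: [1.0, -1.6, -0.4]
opening: 0.997
t 2.80 pos [589.6 244.2 404.1] rot [-3.14e+00  1.00e-03  3.31e-01] F [ 0.96 -1.61 -0.42] M [-0.02 -0.01  0.03] op 0.997
[-0.117  0.455 -0.475  1.311  0.203  1.423 -1.82 ]
(np.float64(321.2561230842962), np.float64(180.45986604466373))
321 180
```

View pics/w2.png

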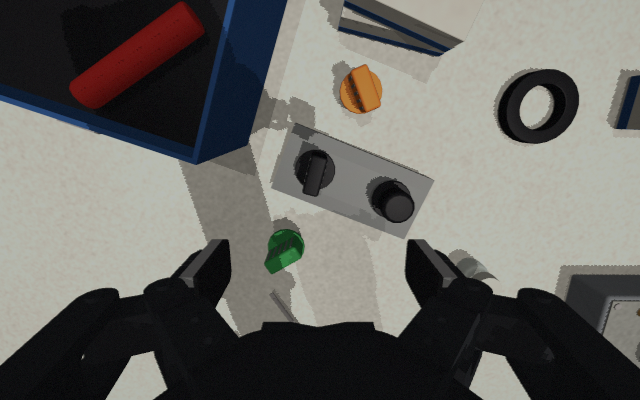

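View pics/z4.png

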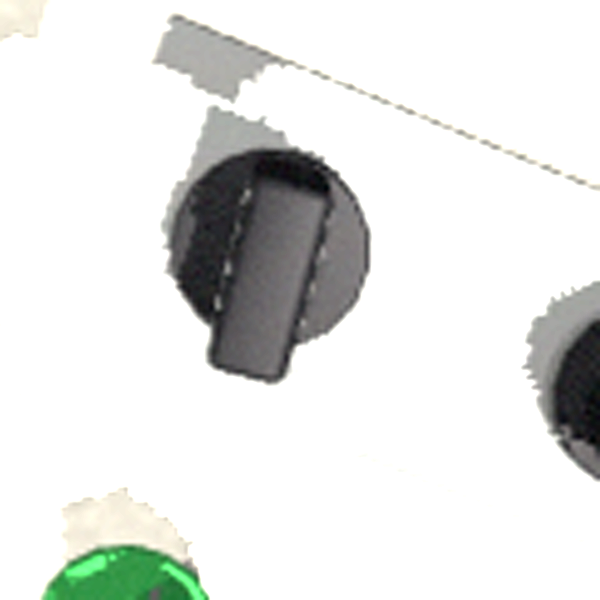

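Run:
```python
from h import *
c=imaging.calibration("wrist")
w=lambda x,y,z:onz(c,261+(x+.5)/5-.5,120+(y+.5)/5-.5,z)[:2]
p=np.array([w(x,y,70) for x,y in [(258,176),(329,190),(284,382),(212,364)]]);print(p.round(1),p.mean(0).round(1))
v=p[0]+p[1]-p[2]-p[3];print("bar ang",np.degrees(np.arctan2(v[1],v[0])),np.linalg.norm(v)/2,np.linalg.norm(p[0]-p[1]))
print("disc centre",w(271,247,32.5).round(1))
t=imaging.calibration("top")
im=cv2.imread("pics/top0.png");a=cv2.resize(im[186:226,168:208],None,fx=14,fy=14,interpolation=cv2.INTER_CUBIC);a=np.clip(a.astype(float)*2.5,0,255).astype('uint8')
cv2.imwrite("pics/z5.png",a)
q=np.array([onz(c,u,v,20)[:2] for u,v in [(295,122),(434,181),(406,239),(272,187)]]);print(q.round(1),q.mean(0).round(1))
v=q[0]-q[1];print(np.degrees(np.arctan2(v[1],v[0])),np.linalg.norm(v))
```

```text
[[613.7 255.9]
 [615.6 241. ]
 [573.3 236.5]
 [572.1 252.5]] [593.7 246.5]
bar ang 5.329680583162324 42.10178203396548 15.084347528794419
disc centre [594.1 246.8]
[[637.5 286.1]
 [625.2 101.3]
 [542.4 103.5]
 [553.3 289.6]] [589.6 195.1]
86.17782827066516 185.229347010999
```

View pics/z5.png

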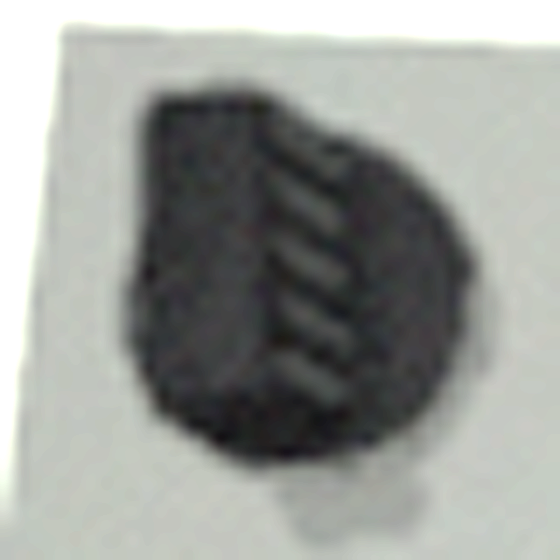

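Run:
```python
from h import *
c=imaging.calibration("wrist");t=imaging.calibration("top")
for z in (0,60,120): print(z,onz(c,197,162,z).round(),onz(c,250,145,z).round(), onz(t,155,130,z).round(),onz(t,153,210,z).round(),onz(t,122,75,z).round())
```

```text
0 [549. 392.   0.] [591. 333.   0.] [766. 340.   0.] [592. 331.   0.] [895. 422.   0.]
60 [565. 371.  60.] [601. 322.  60.] [742. 314.  60.] [581. 306.  60.] [861. 390.  60.]
120 [582. 351. 120.] [611. 310. 120.] [717. 288. 120.] [570. 281. 120.] [827. 358. 120.]
```

```bash
python3 -m pendant '[2,1,-30,0,0,-0.08,0.6, 4,2,-60,0,0,-0.16,0.6, 4,2,-90,0,0,-0.238,0.6, 4,2,-90,0,0,-0.238,0.6, 4,2,-90,0,0,-0.238,0.6]'
python3 - <<'E'
from h import *
o=st()
c=imaging.calibration("wrist"); im=snap("wrist","w3.png"); print(proj(c,[594,246.5,70]))
E
```

```text
t: 3.35
eef_pos: [594.9, 241.6, 315.3]
tcp_rot: [3.141, 0.0, 0.088]
wrist_force: [-0.6, 0.3, 1.3]
opening: 0.598
t 3.35 pos [594.9 241.6 315.3] rot [3.141 0.    0.088] F [-0.57  0.26  1.35] M [-0.03  0.02  0.03] op 0.598
(np.float64(310.87010569773406), np.float64(204.75324457036177))
```

View pics/w3.png

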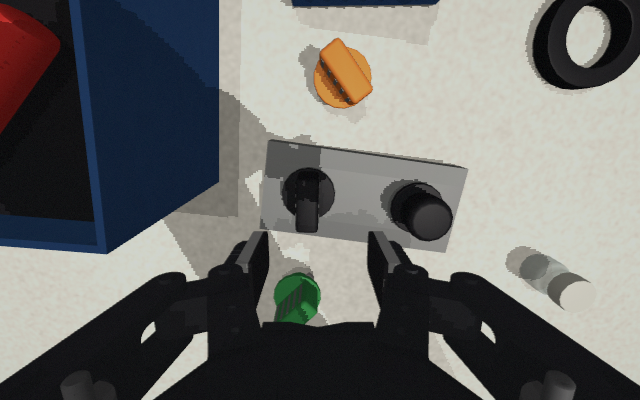

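Run:
```python
from h import *
im=cv2.imread("pics/w3.png")
a=cv2.resize(im[150:250,265:355],None,fx=6,fy=6,interpolation=cv2.INTER_CUBIC);a=np.clip(a.astype(float)*2.5,0,255).astype('uint8')
cv2.imwrite("pics/z6.png",a)
```

```text
(no output)
```

View pics/z6.png

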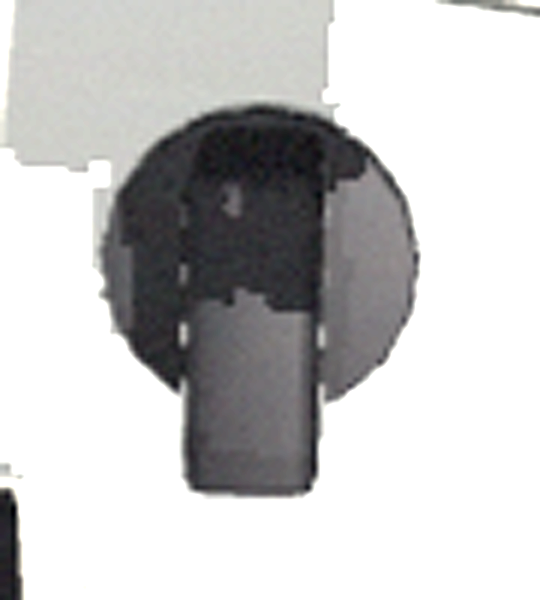

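Run:
```python
from h import *
c=imaging.calibration("wrist")
w=lambda x,y,z:onz(c,265+(x+.5)/6-.5,150+(y+.5)/6-.5,z)[:2]
print("disc",w(260,257,32.5).round(1),w(105,257,32.5)-w(415,257,32.5),w(260,103,32.5).round(1))
print("bar near end", w(252,493,70).round(1), "far?",w(255,165,70).round(1)); o=st(); print(onz(c,*proj(c,[0,0,0]),0))
```

```text
disc [594.4 250.9] [-4.05536556 46.25877971] [617.6 252.8]
bar near end [571.8 249. ] far? [615.9 252.1]
t 3.40 pos [595.1 242.2 316.6] rot [-3.141e+00 -2.000e-03  8.800e-02] F [0.13 0.2  0.79] M [ 0.01 -0.03 -0.05] op 0.599
[0. 0. 0.]
```

```bash
python3 -m pendant '[-1,8,0,0,0,0,0.6,-1,8,0,0,0,0,0.6,-1,8,0,0,0,0,0.6,-1,8,0,0,0,0,0.6]'
python3 - <<'E'
from h import *
c=imaging.calibration("wrist");o=st(); im=snap("wrist","w4.png")
st()
a=cv2.resize(im[150:250,265:365],None,fx=6,fy=6,interpolation=cv2.INTER_CUBIC);a=np.clip(a.astype(float)*2.5,0,255).astype('uint8')
cv2.imwrite("pics/z7.png",a)
print(c["world_from_camera"][:3,3])
t=imaging.calibration("top")
print("top bar",onz(t,182.4,203.5,70),"disc",onz(t,189.4,207.4,32.5))
E
```

```text
t: 3.8
eef_pos: [593.5, 251.3, 315.2]
tcp_rot: [-3.141, -0.001, 0.088]
wrist_force: [0.5, 0.0, 0.2]
opening: 0.599
t 3.80 pos [593.5 251.3 315.2] rot [-3.141e+00 -1.000e-03  8.800e-02] F [0.48 0.   0.2 ] M [-0.01 -0.02 -0.03] op 0.599
t 3.85 pos [593.5 251.2 315. ] rot [ 3.142 -0.     0.088] F [ 0.54 -0.55 -0.25] M [ 0.03 -0.05 -0.04] op 0.598
[657.89594123 257.16569084 284.80432043]
top bar [591.16790498 247.75144671  70.        ] disc [590.76757996 246.3107014   32.5       ]
```

View pics/z7.png

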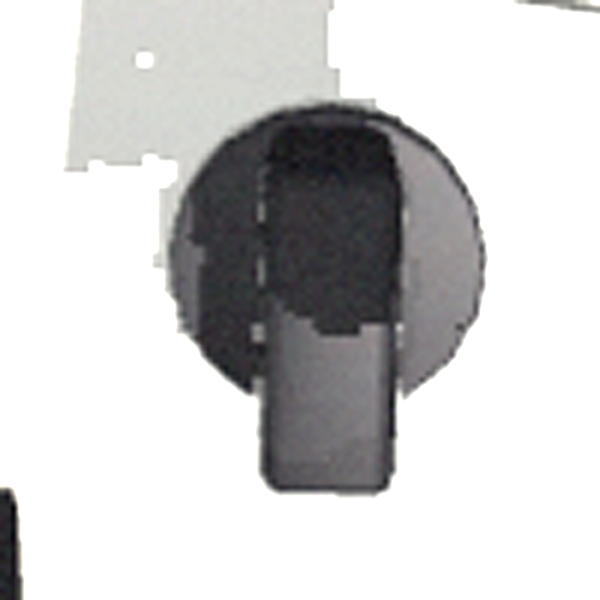

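```bash
python3 -m pendant '[0,-1,-30,0,0,0,0.6, 0,-1,-60,0,0,0,0.6, 0,-1,-85,0,0,0,0.6, 0,-1,-100,0,0,0,0.6, 0,-1,-104,0,0,0,0.6, 0,-1,-104,0,0,0,0.6, 0,-1,-104,0,0,0,0.6]' 20 && python3 -m pendant '[0,0,0,0,0,0,0, 0,0,0,0,0,0,0, 0,0,0,0,0,0,0, 0,0,0,0,0,0,0, 0,0,0,0,0,0,0]' 35
python3 - <<'E'
from h import *
st(); snap("scene","s1.png")
E
```

```text
t: 4.55
eef_pos: [594.0, 250.6, 212.2]
tcp_rot: [-3.141, -0.002, 0.088]
wrist_force: [-0.2, 0.4, -0.5]
opening: 0.599
t: 5.05
eef_pos: [593.8, 250.4, 211.7]
tcp_rot: [-3.141, -0.002, 0.088]
wrist_force: [-0.6, 0.3, 6.5]
opening: 0.206
t 5.05 pos [593.8 250.4 211.7] rot [-3.141e+00 -2.000e-03  8.800e-02] F [-0.57  0.32  6.52] M [-0.13  0.18 -0.04] op 0.206
```

View pics/s1.png

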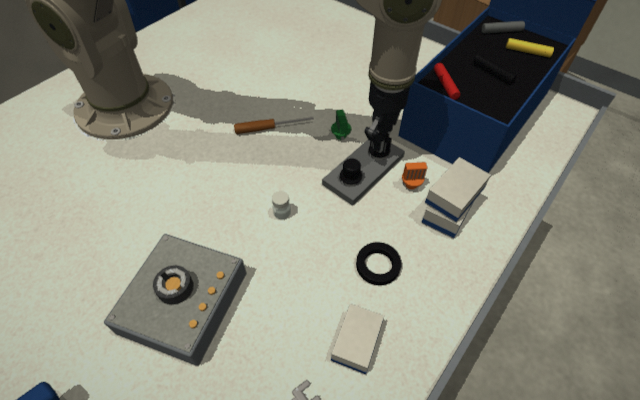

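```bash
python3 -m pendant '[0,0,0,0,0,0,0, 0,0,10,0,0,0,0, 0,0,25,0,0,0,0, 0,0,45,0,0,0,0, 0,0,70,0,0,0,0, 0,0,100,0,0,0,0, 0,0,130,0,0,0,0, 0,0,140,0,0,0,0, 0,0,140,0,0,0,0]' 70
python3 - <<'E'
from h import *
o=st(); print(o["q"].round(2));c=imaging.calibration("wrist"); snap("wrist","w5.png"); snap("scene","s2.png"); st()
E
```

```text
t: 6.0
eef_pos: [593.6, 250.5, 352.9]
tcp_rot: [-3.14, -0.004, 0.088]
wrist_force: [0.5, 0.2, -3.2]
opening: 0.202
t 6.00 pos [593.6 250.5 352.9] rot [-3.14  -0.004  0.088] F [ 0.55  0.16 -3.23] M [0.   0.01 0.01] op 0.202
[-0.15  0.49 -0.43  1.37  0.2   1.32 -2.07]
t 6.10 pos [593.2 250.  349.4] rot [3.141e+00 2.000e-03 8.800e-02] F [ 0.28  0.09 -1.82] M [-0.    0.01 -0.  ] op 0.197
```

View pics/w5.png

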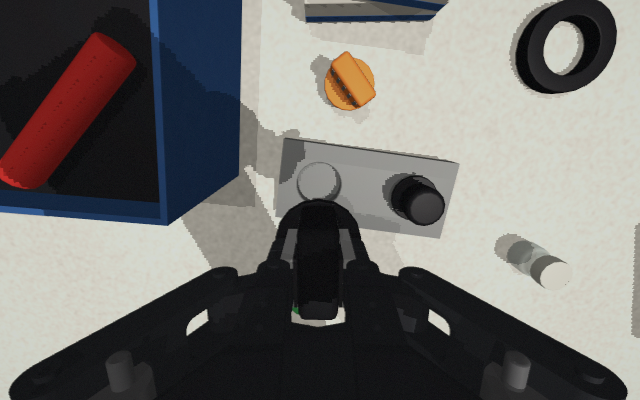

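View pics/s2.png

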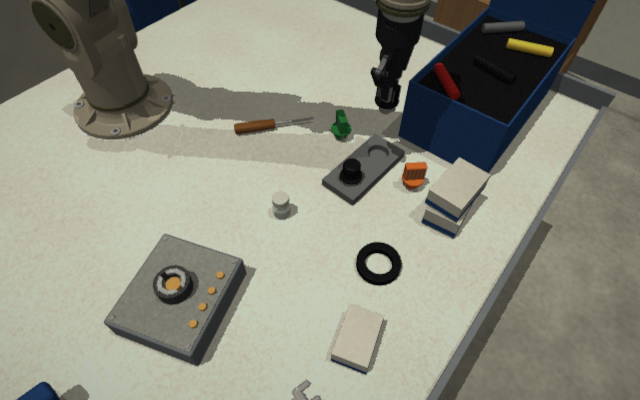

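```bash
python3 -m pendant '[-3,-15,0,0,0,0.14,0, -7,-40,0,0,0,0.28,0, -11,-65,0,0,0,0.42,0, -15,-90,0,0,0,0.56,0, -19,-115,0,0,0,0.7,0, -22,-140,0,0,0,0.84,0, -26,-165,0,0,0,0.98,0, -30,-190,0,0,0,1.12,0, -34,-215,0,0,0,1.26,0, -38,-240,0,0,0,1.4,0]' && python3 -m pendant '[-4,-25,0,0,0,0.14,0, -7,-50,0,0,0,0.28,0, -11,-75,0,0,0,0.42,0, -15,-100,0,0,0,0.56,0, -19,-125,0,0,0,0.7,0, -22,-150,0,0,0,0.84,0, -26,-175,0,0,0,0.98,0, -30,-200,0,0,0,1.12,0, -33,-225,0,0,0,1.26,0, -36,-245,0,0,0,1.4,0]'
python3 - <<'E'
from h import *
o=st(); print(o["q"].round(2))
E
```

```text
t: 7.1
eef_pos: [554.6, 8.9, 348.5]
tcp_rot: [-3.138, 0.0, 1.494]
wrist_force: [0.9, 0.7, -1.5]
opening: 0.2
t: 8.1
eef_pos: [518.4, -236.5, 348.5]
tcp_rot: [3.141, -0.003, 2.892]
wrist_force: [-0.7, -0.2, -1.8]
opening: 0.202
t 8.10 pos [ 518.4 -236.5  348.5] rot [ 3.141e+00 -3.000e-03  2.892e+00] F [-0.66 -0.21 -1.75] M [ 0.01 -0.05 -0.01] op 0.202
[ 0.94  0.39 -0.73  1.58  0.27  1.28  1.49]
```

```bash
python3 -m pendant '[0,-10,-10,0,0,0.13,0, 0,-17,-20,0,0,0.255,0, 0,-17,-20,0,0,0.255,0, 0,-17,-20,0,0,0.255,0, 0,-17,-20,0,0,0.255,0]'
python3 - <<'E'
from h import *
st()
for n in ["scene","top","wrist"]:
    im=snap(n,n+"_h.png")
    if n=="top": a=cv2.resize(im[185:285,400:510],None,fx=6,fy=6,interpolation=cv2.INTER_CUBIC);cv2.imwrite("pics/z8.png",np.clip(a*1.8,0,255).astype('uint8'))
    if n=="scene": a=cv2.resize(im[200:320,110:230],None,fx=5,fy=5,interpolation=cv2.INTER_CUBIC);cv2.imwrite("pics/z9.png",np.clip(a*1.8,0,255).astype('uint8'))
st()
E
```

```text
t: 8.6
eef_pos: [519.6, -250.9, 330.6]
tcp_rot: [3.141, -0.0, 3.141]
wrist_force: [0.5, 0.6, -2.1]
opening: 0.2
t 8.60 pos [ 519.6 -250.9  330.6] rot [ 3.141 -0.     3.141] F [ 0.47  0.56 -2.09] M [ 0.01 -0.   -0.01] op 0.200
t 8.75 pos [ 519.7 -251.1  331.1] rot [-3.141  0.    -3.141] F [-0.05  0.66 -1.36] M [ 0.01 -0.03 -0.03] op 0.202
```

View pics/wrist_h.png

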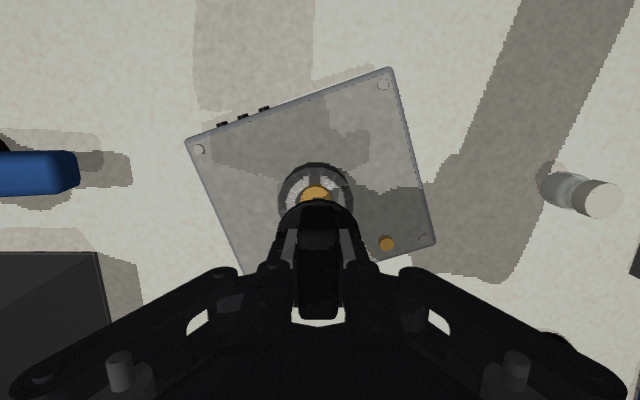

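View pics/z8.png

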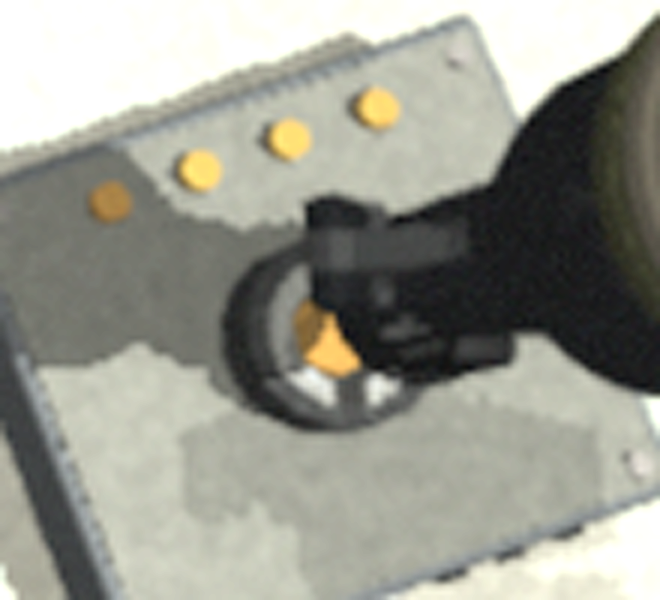

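View pics/z9.png

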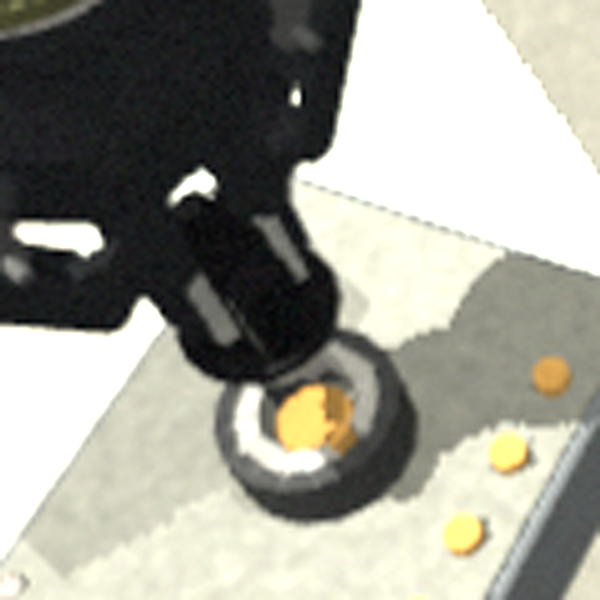

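Run:
```python
from h import *
c=imaging.calibration("wrist");st()
im=cv2.imread("pics/wrist_h.png")
a=cv2.resize(im[150:280,250:385],None,fx=4.5,fy=4.5,interpolation=cv2.INTER_CUBIC);cv2.imwrite("pics/z10.png",np.clip(a.astype(float)*2.5,0,255).astype('uint8'))
for z in (86,120,151): print(z,proj(c,[519.65,-251,z]))
```

```text
t 8.75 pos [ 519.7 -251.1  331.1] rot [-3.141  0.    -3.141] F [-0.05  0.66 -1.36] M [ 0.01 -0.03 -0.03] op 0.202
86 (np.float64(318.2065672427764), np.float64(206.20304519767075))
120 (np.float64(318.2305073805624), np.float64(221.4290321360256))
151 (np.float64(318.26081089368256), np.float64(240.70214155076155))
```

View pics/z10.png

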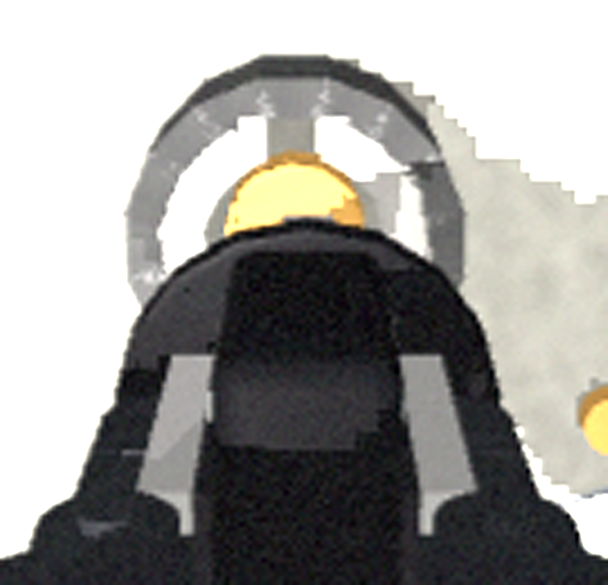

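Run:
```python
from h import *
c=imaging.calibration("wrist")
w=lambda x,y,z:onz(c,250+(x+.5)/4.5-.5,150+(y+.5)/4.5-.5,z)
print("rim edge",w(296,78,86),w(296,83,86),"white outer",w(292,118,86))
print("disc edge bottom",w(308,218,145.8),"top",w(308,240,151.8), "slot",w(292,118,86), "rim L/R",w(127,215,86),w(465,215,86))
print("disc LR",w(120,380,148),w(495,380,148))
```

```text
rim edge [ 489.14054556 -253.11953633   86.        ] [ 489.97449543 -253.1209351    86.        ] white outer [ 495.85948211 -253.79679847   86.        ]
disc edge bottom [ 496.53460043 -251.13014583  145.8       ] top [ 497.57118878 -251.12920087  151.8       ] slot [ 495.85948211 -253.79679847   86.        ] rim L/R [ 512.62954973 -281.86169277   86.        ] [ 512.58857989 -224.46650659   86.        ]
disc LR [ 516.9579807  -274.61833082  148.        ] [ 516.91562324 -227.74819793  148.        ]
```

```bash
python3 -m pendant '[-1,-1,-8,0,0,0.008,0, -2.3,-2,-18,0,0,0.015,0, -2.3,-2,-28,0,0,0.015,0, -2.3,-2,-34,0,0,0.015,0, -2.3,-2,-37,0,0,0.015,0, -2.3,-2,-39,0,0,0.015,0, -2.3,-2,-40,0,0,0.015,0, -2.3,-2,-40,0,0,0.015,0]'
python3 - <<'E'
from h import *
st()
im=snap("wrist","w6.png");a=cv2.resize(im[150:280,250:385],None,fx=4.5,fy=4.5,interpolation=cv2.INTER_CUBIC);cv2.imwrite("pics/z11.png",np.clip(a.astype(float)*2.5,0,255).astype('uint8'))
im=snap("scene","s3.png");a=cv2.resize(im[200:320,110:230],None,fx=5,fy=5,interpolation=cv2.INTER_CUBIC);cv2.imwrite("pics/z12.png",np.clip(a*1.8,0,255).astype('uint8'))
st()
E
```

```text
t: 9.55
eef_pos: [517.2, -253.8, 290.8]
tcp_rot: [-3.141, 0.0, -3.125]
wrist_force: [-0.0, -0.2, -2.4]
opening: 0.202
t 9.55 pos [ 517.2 -253.8  290.8] rot [-3.141  0.    -3.125] F [-0.02 -0.23 -2.45] M [0.07 0.02 0.  ] op 0.202
t 9.65 pos [ 517.3 -253.8  291. ] rot [-3.141  0.    -3.125] F [-0.52 -0.29 -1.64] M [-0.    0.09  0.03] op 0.203
```

View pics/z11.png

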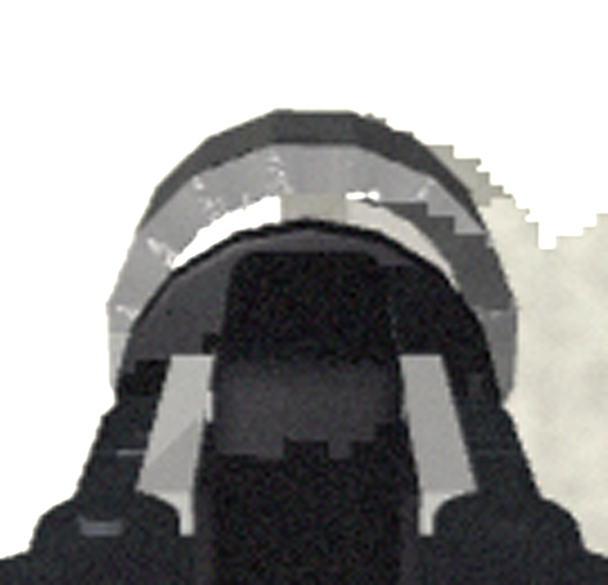

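View pics/z12.png

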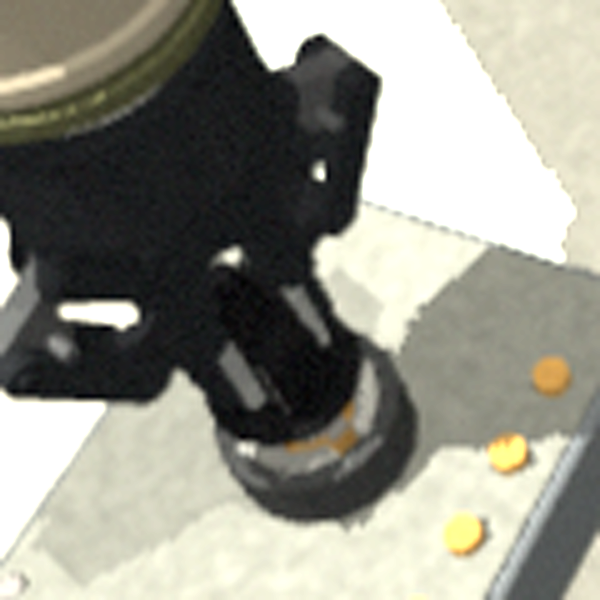

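```bash
python3 -m pendant '[0,0,-1,0,0,0,0, 0,0,-2,0,0,0,0, 0,0,-3,0,0,0,0, 0,0,-3,0,0,0,0]' && python3 -m pendant '[0,0,-0.5,0,0,0,0, 0,0,-1,0,0,0,0, 0,0,-1.5,0,0,0,0, 0,0,-1.5,0,0,0,0]'
```

```text
t: 10.05
eef_pos: [517.1, -253.8, 287.5]
tcp_rot: [3.142, -0.0, -3.125]
wrist_force: [-1.2, 0.1, -2.4]
opening: 0.199
t: 10.45
eef_pos: [517.1, -253.8, 286.1]
tcp_rot: [-3.142, -0.0, -3.125]
wrist_force: [-0.3, 0.6, -1.3]
opening: 0.202
```

```bash
python3 -m pendant '[0,0,-0.5,0,0,0,0, 0,0,-1,0,0,0,0, 0,0,-1,0,0,0,0]' && python3 -m pendant '[0,0,-0.5,0,0,0,0, 0,0,-1,0,0,0,0, 0,0,-1,0,0,0,0]'
```

```text
t: 10.75
eef_pos: [517.1, -253.8, 285.1]
tcp_rot: [-3.142, -0.0, -3.125]
wrist_force: [0.5, -0.3, -1.9]
opening: 0.201
t: 11.05
eef_pos: [517.2, -253.8, 284.6]
tcp_rot: [-3.141, 0.0, -3.125]
wrist_force: [-1.8, 0.5, 3.0]
opening: 0.199
```

```bash
python3 -m pendant '[0,0,-0.5,0,0,0,0, 0,0,-0.5,0,0,0,0, 0,0,-0.5,0,0,0,0]' && python3 -m pendant '[0,0,-0.5,0,0,0,0, 0,0,-0.5,0,0,0,0, 0,0,-0.5,0,0,0,0]'
python3 - <<'E'
from h import *
st();st()
im=snap("wrist","w7.png");a=cv2.resize(im[150:280,250:385],None,fx=4.5,fy=4.5,interpolation=cv2.INTER_CUBIC);cv2.imwrite("pics/z13.png",np.clip(a.astype(float)*2.5,0,255).astype('uint8'));st()
E
```

```text
t: 11.35
eef_pos: [517.2, -253.8, 283.9]
tcp_rot: [-3.141, 0.0, -3.125]
wrist_force: [-1.0, 1.1, 3.5]
opening: 0.202
t: 11.65
eef_pos: [517.2, -253.8, 283.2]
tcp_rot: [-3.142, 0.0, -3.125]
wrist_force: [-0.9, -0.4, 4.4]
opening: 0.199
t 11.65 pos [ 517.2 -253.8  283.2] rot [-3.142  0.    -3.125] F [-0.89 -0.43  4.44] M [0.15 0.4  0.04] op 0.199
t 11.65 pos [ 517.2 -253.8  283.2] rot [-3.142  0.    -3.125] F [-0.89 -0.43  4.44] M [0.15 0.4  0.04] op 0.199
t 11.70 pos [ 517.2 -253.8  283.2] rot [-3.142  0.    -3.125] F [-1.36  0.2   5.17] M [ 0.12  0.32 -0.06] op 0.197
```

View pics/z13.png

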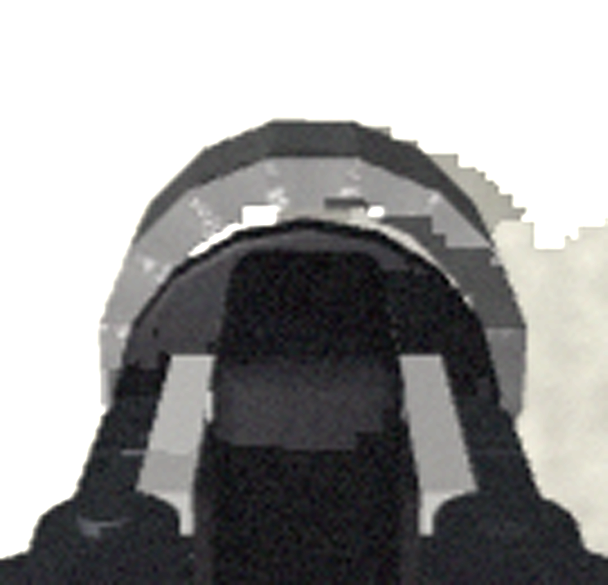

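```bash
python3 -m pendant '[-0.3,0,-0.4,0,0,0,0, -0.5,0,-0.8,0,0,0,0, -0.5,0,-1.2,0,0,0,0, -0.5,0,-1.6,0,0,0,0, -0.5,0,-2,0,0,0,0, -0.5,0,-2,0,0,0,0]' && python3 -m pendant '[0,0,-0.4,0,0,0,0, 0,0,-0.8,0,0,0,0, 0,0,-1.2,0,0,0,0, 0,0,-1.6,0,0,0,0, 0,0,-2,0,0,0,0, 0,0,-2,0,0,0,0]'; python3 -c "
from h import *
st()"
```

```text
t: 12.3
eef_pos: [516.9, -253.8, 281.4]
tcp_rot: [-3.141, 0.001, -3.125]
wrist_force: [-0.2, 0.9, 5.4]
opening: 0.2
t: 12.9
eef_pos: [516.9, -253.8, 279.5]
tcp_rot: [-3.141, 0.001, -3.125]
wrist_force: [0.3, 1.3, 5.7]
opening: 0.198
t 12.90 pos [ 516.9 -253.8  279.5] rot [-3.141e+00  1.000e-03 -3.125e+00] F [0.29 1.3  5.69] M [ 0.1  -0.1   0.01] op 0.198
```

Moving freely against the spring, so the lugs are in the slots. I'll continue slowly.

```bash
python3 -m pendant '[0,0,-0.4,0,0,0,0, 0,0,-0.8,0,0,0,0, 0,0,-1.2,0,0,0,0, 0,0,-1.6,0,0,0,0, 0,0,-2,0,0,0,0, 0,0,-2,0,0,0,0]' && python3 -m pendant '[0,0,-0.4,0,0,0,0, 0,0,-0.8,0,0,0,0, 0,0,-1.2,0,0,0,0, 0,0,-1.6,0,0,0,0, 0,0,-2,0,0,0,0, 0,0,-2,0,0,0,0]'
python3 - <<'E'
from h import *
st()
im=snap("wrist","w8.png");a=cv2.resize(im[150:280,250:385],None,fx=4.5,fy=4.5,interpolation=cv2.INTER_CUBIC);cv2.imwrite("pics/z14.png",np.clip(a.astype(float)*2.5,0,255).astype('uint8'));st()
E
```

```text
t: 13.5
eef_pos: [517.0, -253.8, 277.7]
tcp_rot: [-3.141, 0.001, -3.125]
wrist_force: [-0.2, 1.1, 7.3]
opening: 0.2
t: 14.1
eef_pos: [517.0, -253.8, 275.8]
tcp_rot: [-3.141, 0.001, -3.125]
wrist_force: [-0.4, 0.9, 8.3]
opening: 0.198
t 14.10 pos [ 517.  -253.8  275.8] rot [-3.141e+00  1.000e-03 -3.125e+00] F [-0.36  0.9   8.33] M [0.12 0.05 0.01] op 0.198
t 14.15 pos [ 517.  -253.7  275.8] rot [-3.141e+00  1.000e-03 -3.125e+00] F [-0.44  1.39  8.57] M [ 0.23  0.09 -0.02] op 0.200
```

View pics/z14.png

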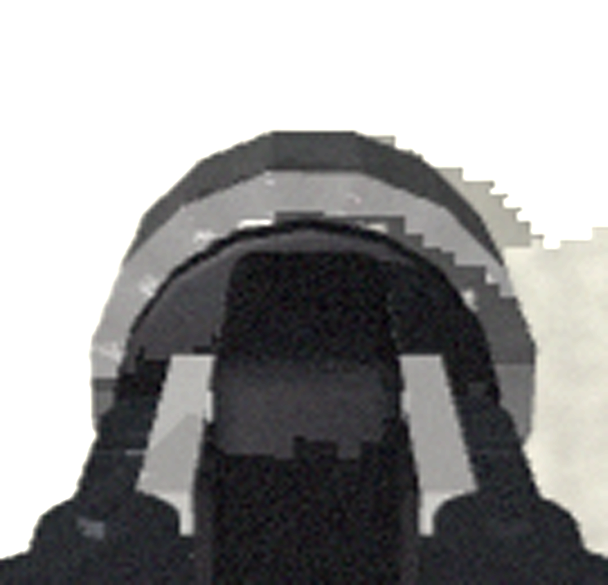

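```bash
python3 -m pendant '[0,0,-0.4,0,0,0,0, 0,0,-0.8,0,0,0,0, 0,0,-1.2,0,0,0,0, 0,0,-1.6,0,0,0,0, 0,0,-2.0,0,0,0,0, 0,0,-2.4,0,0,0,0, 0,0,-2.4,0,0,0,0, 0,0,-2.4,0,0,0,0, 0,0,-2.4,0,0,0,0]'; python3 -c "
from h import *
o=st();print(o['q'].round(2))"
```

```text
t: 15.05
eef_pos: [517.0, -253.7, 273.6]
tcp_rot: [-3.141, 0.001, -3.125]
wrist_force: [-0.6, 1.3, 8.8]
opening: 0.201
t 15.05 pos [ 517.  -253.7  273.6] rot [-3.141e+00  1.000e-03 -3.125e+00] F [-0.6   1.25  8.8 ] M [ 0.27  0.22 -0.01] op 0.201
[ 0.97  0.48 -0.74  1.66  0.35  1.14  1.72]
```

```bash
python3 -m pendant '[0,0.05,0,0,0,-0.05,0, 0,0.1,-0.3,0,0,-0.1,0, 0,0.2,-0.5,0,0,-0.15,0, 0,0.2,-0.5,0,0,-0.2,0, 0,0.2,-0.5,0,0,-0.2,0]'; python3 -c "
from h import *
o=st()"
```

```text
t: 15.55
eef_pos: [517.1, -253.6, 273.2]
tcp_rot: [-3.141, 0.002, 2.956]
wrist_force: [0.6, 0.8, 10.2]
opening: 0.205
t 15.55 pos [ 517.1 -253.6  273.2] rot [-3.141e+00  2.000e-03  2.956e+00] F [ 0.64  0.84 10.16] M [ 0.08  0.15 -0.05] op 0.205
```

```bash
python3 -m pendant '[0,0.1,0,0,0,-0.08,0, 0.1,0.2,0,0,0,-0.16,0, 0.1,0.3,0,0,0,-0.24,0, 0.2,0.4,0,0,0,-0.32,0, 0.3,0.5,0,0,0,-0.40,0, 0.4,0.6,0,0,0,-0.48,0, 0.4,0.6,0,0,0,-0.48,0]'; python3 -c "
from h import *
o=st()"
```

```text
t: 16.25
eef_pos: [517.5, -253.2, 273.3]
tcp_rot: [-3.142, 0.002, 2.475]
wrist_force: [0.5, -0.5, 9.2]
opening: 0.203
t 16.25 pos [ 517.5 -253.2  273.3] rot [-3.142e+00  2.000e-03  2.475e+00] F [ 0.54 -0.45  9.22] M [ 0.03  0.16 -0.06] op 0.203
```

```bash
python3 -m pendant '[0.1,0.1,0,0,0,-0.08,0, 0.2,0.2,0,0,0,-0.16,0, 0.3,0.3,0,0,0,-0.24,0, 0.4,0.3,0,0,0,-0.32,0, 0.5,0.4,0,0,0,-0.40,0, 0.6,0.4,0,0,0,-0.48,0, 0.6,0.4,0,0,0,-0.48,0]'; python3 -c "
from h import *
o=st();snap('wrist','w9.png');snap('scene','s4.png')"
```

```text
t: 16.95
eef_pos: [518.1, -252.8, 273.4]
tcp_rot: [3.141, 0.002, 1.995]
wrist_force: [-0.5, 0.2, 10.0]
opening: 0.198
t 16.95 pos [ 518.1 -252.8  273.4] rot [3.141e+00 2.000e-03 1.995e+00] F [-0.5   0.15 10.05] M [-0.    0.17  0.  ] op 0.198
```

View pics/w9.png

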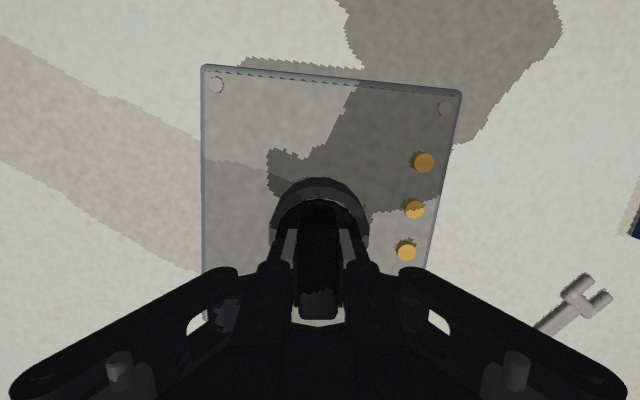

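```bash
python3 -m pendant '[0.1,0,0,0,0,-0.07,0, 0.2,0.1,0,0,0,-0.14,0, 0.2,0.1,0,0,0,-0.2,0, 0.2,0.1,0,0,0,-0.24,0, 0.2,0.1,0,0,0,-0.26,0, 0.2,0.1,0,0,0,-0.26,0]'; python3 -c "
from h import *
o=st()"
```

```text
t: 17.65
eef_pos: [518.3, -252.8, 273.4]
tcp_rot: [3.14, 0.002, 1.737]
wrist_force: [-0.9, -0.2, 10.2]
opening: 0.199
t 17.65 pos [ 518.3 -252.8  273.4] rot [3.140e+00 2.000e-03 1.737e+00] F [-0.88 -0.18 10.22] M [0.06 0.15 0.07] op 0.199
```

```bash
python3 -m pendant '[0,0,0.7,0,0,0,0, 0,0,1.4,0,0,0,0, 0,0,2.1,0,0,0,0, 0,0,2.8,0,0,0,0, 0,0,2.8,0,0,0,0, 0,0,2.8,0,0,0,0]'&&python3 -m pendant '[0,0,0.5,0,0,0,0, 0,0,1,0,0,0,0, 0,0,1.5,0,0,0,0, 0,0,1.5,0,0,0,0, 0,0,1.5,0,0,0,0]'; python3 -c "
from h import *
o=st()"
```

```text
t: 18.25
eef_pos: [518.3, -252.8, 276.0]
tcp_rot: [3.14, 0.001, 1.738]
wrist_force: [0.8, -0.3, 8.0]
opening: 0.197
t: 18.75
eef_pos: [518.3, -252.8, 277.4]
tcp_rot: [3.14, 0.001, 1.738]
wrist_force: [0.9, -0.8, 7.0]
opening: 0.2
t 18.75 pos [ 518.3 -252.8  277.4] rot [3.140e+00 1.000e-03 1.738e+00] F [ 0.88 -0.84  6.97] M [-0.05 -0.14  0.03] op 0.200
```

```bash
python3 -m pendant '[0,0,0.4,0,0,0,0, 0,0,0.8,0,0,0,0, 0,0,0.8,0,0,0,0, 0,0,0.8,0,0,0,0]'&&python3 -m pendant '[0,0,0.4,0,0,0,0, 0,0,0.8,0,0,0,0, 0,0,0.8,0,0,0,0, 0,0,0.8,0,0,0,0]'; python3 -c "
from h import *
o=st()"
```

```text
t: 19.15
eef_pos: [518.3, -252.8, 277.8]
tcp_rot: [3.14, 0.001, 1.738]
wrist_force: [3.8, -2.2, 3.9]
opening: 0.199
t: 19.55
eef_pos: [518.2, -252.9, 277.9]
tcp_rot: [3.14, 0.001, 1.738]
wrist_force: [6.3, -3.8, -0.3]
opening: 0.202
t 19.55 pos [ 518.2 -252.9  277.9] rot [3.140e+00 1.000e-03 1.738e+00] F [ 6.3  -3.81 -0.28] M [-0.66 -1.59 -0.01] op 0.202
```

```bash
python3 -m pendant '[0,0,-0.8,0,0,0,0, 0,0,-0.8,0,0,0,0, 0,0,-0.8,0,0,0,0.25, 0,0,-0.8,0,0,0,0.4, 0,0,-0.8,0,0,0,0.6, 0,0,-0.8,0,0,0,0.6, 0,0,-0.8,0,0,0,0.6]' 20 && python3 -m pendant '[0,0,10,0,0,0,0.6, 0,0,30,0,0,0,0.6, 0,0,60,0,0,0,0.6, 0,0,95,0,0,0,0.6, 0,0,120,0,0,0,0.6, 0,0,120,0,0,0,0.6, 0,0,120,0,0,0,0.6]'
python3 - <<'E'
from h import *
st()
im=snap("wrist","w10.png")
im=snap("scene","s5.png")
im=snap("top","t5.png")
st()
E
```

```text
t: 20.25
eef_pos: [517.7, -252.4, 277.1]
tcp_rot: [-3.141, -0.001, 1.738]
wrist_force: [-0.6, -0.7, -0.4]
opening: 0.602
t: 20.95
eef_pos: [517.9, -252.4, 398.3]
tcp_rot: [3.14, 0.001, 1.738]
wrist_force: [0.5, -0.2, -0.5]
opening: 0.599
t 20.95 pos [ 517.9 -252.4  398.3] rot [3.140e+00 1.000e-03 1.738e+00] F [ 0.49 -0.17 -0.5 ] M [ 0.02 -0.    0.06] op 0.599
t 21.10 pos [ 517.5 -252.4  396.2] rot [-3.140e+00 -1.000e-03  1.738e+00] F [0.47 0.47 0.58] M [-0.01  0.01  0.04] op 0.600
```

View pics/w10.png

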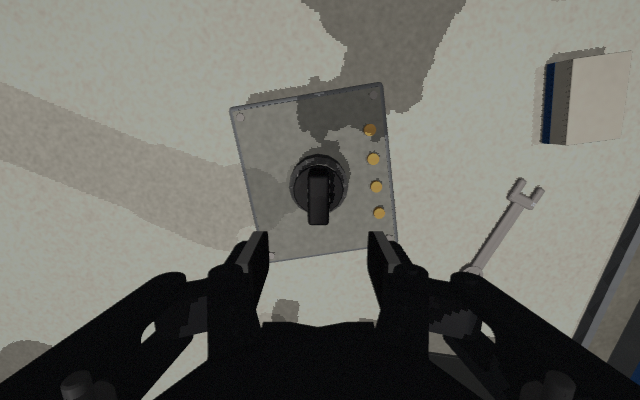

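View pics/s5.png

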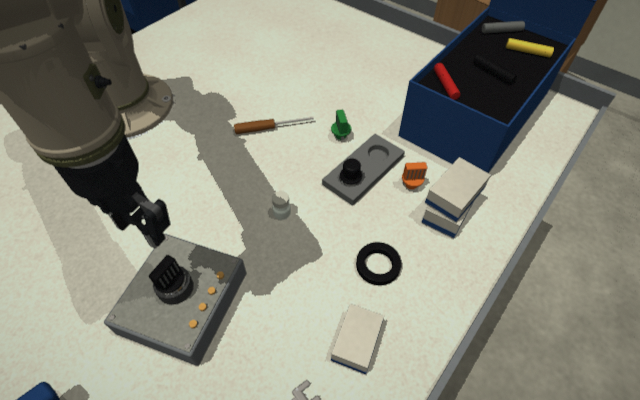

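Run:
```python
from h import *
im=cv2.imread("pics/w10.png")
a=cv2.resize(im[140:240,270:370],None,fx=6,fy=6,interpolation=cv2.INTER_CUBIC);cv2.imwrite("pics/z15.png",np.clip(a.astype(float)*2.5,0,255).astype('uint8'))
```

```text
(no output)
```

View pics/z15.png

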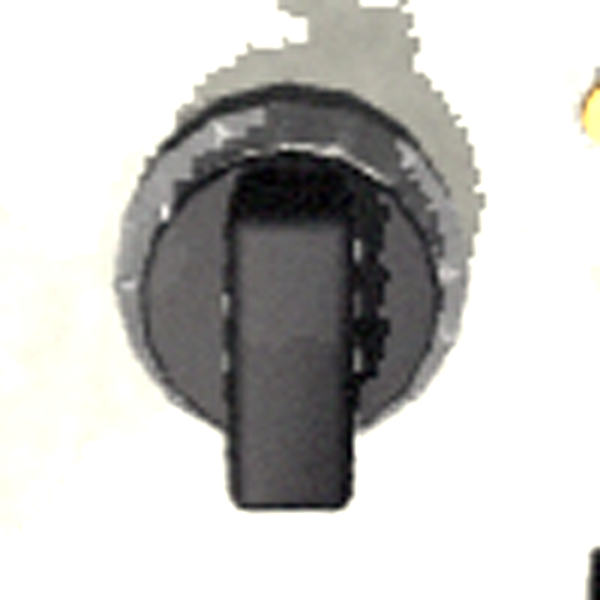

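Run:
```python
from h import *
c=imaging.calibration("wrist");st()
w=lambda x,y,z:onz(c,270+(x+.5)/6-.5,140+(y+.5)/6-.5,z)[:2].round(1)
a,b=w(294,222,136),w(293,510,136);print("bar",a,b,(a+b)/2,np.linalg.norm(a-b),"disc edges",w(142,290,98.5),w(440,290,98.5),"front",w(292,152,92.5),"collar LR",w(115,280,86),w(467,280,86))
from cell import bot
bot.sign_off()
```

```text
t 21.10 pos [ 517.5 -252.4  396.2] rot [-3.140e+00 -1.000e-03  1.738e+00] F [0.47 0.47 0.58] M [-0.01  0.01  0.04] op 0.600
bar [ 513.6 -233. ] [ 520.3 -273.5] [ 516.95 -253.25] 41.050456757507575 disc edges [ 493.1 -255.1] [ 539.3 -247.3] front [ 512.9 -230.6] collar LR [ 487.9 -257.3] [ 544.9 -247.7]
the job is handed in; nothing more can be done
```

The bar-grip plug is in the tester's bayonet socket, pushed down, turned about 81° clockwise and released, and it looks locked and upright. I handed the job in at 21.1 s of the 72 s; no verdict was reported.

- **Pressing in:** The slots were visible in the images, within about 2° of the world x axis, and the lugs dropped in on the first try. The spring then rose smoothly to about 12 N of added wrist force at most, against the 35 N limit.
- **Lock check:** When I raised the plug, it passed the height where the collar would still hold it down. It then stopped as the force fell from +7 N to about 0 N within roughly half a millimetre. The tool had risen about 4.5 mm, close to the 4.2 mm I expected for lugs up in their notches.
- **Side load in that check:** This gentle tug also showed about 7 N sideways. I lowered the tool 0.8 mm before letting go.
- **Final picture:** The bar is turned about 80° from world x, or 80° from the box's x axis taken the other way round, so well past the 32° needed. Its top centre is within about 2 mm of the socket axis, so it stands upright. The robot is clear of everything.
- **Other objects:** In the last scene picture, the round-headed plug, the jar and the tape are where they were.

**Disagreements:** The camera measurements differed from each other by 2–4 mm while the arm was still settling. I settled the position with fresh pictures taken close to the plug and the socket. The final height was judged from the feel of the stop, not measured directly in a picture.

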